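Hold the parts-box lid open for its stay

ROBOT

A 6-joint arm with a two-finger parallel gripper is mounted at the origin on the work surface. World frame = base frame: x ahead of the robot, y to its left, z up, the work surface at z = 0. Lengths are in m, angles in rad, forces in N, time in s.
With the tool pointing down it reaches from about 0.325 to 0.875 m from the base axis. Payload 4.4 kg.
Tool frame: the origin (TCP) lies between the finger pads; the fingertips stand 22 mm ahead of it and the grasp point (between the pads) lies 3 mm ahead of it; y points along the fingers, z is the direction in which the jaws open and shut, and the axes are right-handed (so a half turn about y gives the same grasp; the last joint's range is limited). The gripper opens to 85 mm and grips with 20 to 120 N. Pads are 22 mm wide; open, the fingers measure 114 mm over their backs; the gripper's body (76 mm by 85 mm) begins 54 mm behind the grasp point. The pads swing forward as they close: fully open they stand 13 mm farther back than shut.
Start: joints at [-1.26, 0.207, 1.542, -0, 1.393, -0.15], TCP at [0.256, -0.515, 0.253] pointing down, gripper open.
Joint ranges: [-2.73, 2.73], [-0.86, 2.22], [0.23, 2.46], [-1.11, 4.25], [0.08, 2.63], [-2.82, 2.82]. Speed limits (rad/s): [2.79, 2.79, 3.14, 3.14, 3.14, 3.14].

INTERFACE

Orientations are given as a rotation vector (axis times angle).
In Python, from bench import monitor, cams, ticket gives the robot as it stands.
- The arm moves only by the shell command python3 -m handwheel 'ROWS' [FORCE]. ROWS is JSON, a list of rows, each a list of 3 entries, a list of its own where there are three numbers: the turn, a rotation vector about the tool's x, y, z as a fraction of full scale, then the shift along the tool's x, y, z as a fraction of full scale, then the opening, from 0 (shut) to 1 (fully open). In form: [[[ax, ay, az], [dx, dy, dz], hand], ...]. A call has 1 to 12 rows; each row is the pose to reach, as a shift and turn from the pose measured when the call began, along the tool's axes at that moment, turning the shorter way round; what a row does not reach only later rows make up. Full scale, the value 1, is 15 cm for a shift and 360 degrees for a turn. A row lasts 1/10 s, in which the tool goes at most 50 mm and 8.59 degrees, less where a joint would pass 70% of its speed; a pose out of reach is approached as far as the arm can. A call with a number of a shift or a turn outside -1 to 1 is refused whole. A call with a gripper value outside its range is refused whole. The fingers move at their own pace and stop on an object; FORCE is the grip in N (left out, the last holds). Time passes only in rows, so rows that repeat a pose let the fingers close. It gives the time, the measured TCP pose, the force and the opening at its end, in the units of the state.
- monitor.state(): the state, without advancing time (a new reading comes with each control period).
- cams.grab_frame(name): name is "scene" or "top" or "wrist"; returns a dict with "pixels" (400x640x3 uint8, red, green, blue), "fov_y" (degrees; the focal length in pixels is half the picture's height over the tangent of half this angle, whatever the lens; pixels are square), "cx", "cy" (the principal point, pixels), "world_from_camera" (4x4, takes a point from camera to world coordinates). Camera axes: x right, y up, looking along -z (the intrinsics and any distortion apply to the point x, -y, -z); pixel columns grow to the right and rows downward; lengths in m; the calibration is good to about 2 mm. A picture is of the moment at which its call begins. There is no depth.
- ticket.job_done(): hands the job in, once; it reports no verdict.
The state is a dict: "time_s": time; "joints": joint angles; "qvel": joint speeds; "joint_torque": joint torques, N m; "position": TCP position; "ee_rot": TCP orientation; "wrist_force": force on the tool from outside, world axes, zero at the start; "wrist_torque": the same for the moment, N m; "gripper_width": finger opening in m.
Only numpy, scipy, OpenCV 4.12 (cv2) and the standard library are available. Lean on these libraries where they do the work, as an engineer would, in place of code of your own. Each camera call takes 0.05 s, during which the arm holds its last target. There are 200 camera calls.

TASK

The brass lid stay is about to be screwed into the pine parts box and the lid will not stay up by itself. Swing the hook sideways out of its eye, raise the lid to 60 degrees from closed, and keep holding it there, still, in the gripper: the job finishes while you are holding the lid, so do not let go. Leave the other things on the table where they lie.

Things in the scene. Friction and masses are not known exactly. Their poses are not given: they have to be found in the camera images.
- box: Pine parts box, fixed, 170 deep (its x) x 260 wide (its y) x 85 high, 115 with the closed lid. Origin: centre of its underside, on the table. Its x points from the front face (x = -85, with the latch) to the back (x = +85, with the hinges); z up. The lid is a 170 x 260 frame, 30 deep, of 0.2 to 0.4 kg. Its front looks to the robot's right and away from it (box yaw 1.7 to 2.5 rad)
- lid (a joint): Opening angle of the lid in rad: 0 closed, 1.047 is 60 degrees, at most 1.85. It turns about the hinge line, so that the front edge rises and swings to the back. The hinge is free: below about 70 degrees the lid falls shut when let go. While the hook is in its eye the lid's front lifts only some 3 mm
- hook (a joint): Turn of the brass hook in rad: 0 latched, up to 2.9 as its top swings towards the box's +y side. A 4 mm rod, upright when latched, 9.5 mm in front of the box front; 32 mm above its pivot a side tip runs 18 mm towards -y, through the eye. A push under 1 N on the ball or its stem towards +y draws the tip out; turned past about 0.4 rad the hook drops over by itself and hangs on the box's front
- hook_pivot (a point): Pivot of the hook on the box front, in the box's frame at x = -94.5, y = +10, z = 63 mm; it turns about the box's x
- hook_ball (a point): Centre of the 10 mm brass ball (the thumb piece) at the hook's top end, 56 mm from the pivot; latched it stands 119 mm above the table, in the box's frame at x = -94.5, y = +10 mm. The stem between eye height and ball is bare, so a fingertip 105 to 112 mm above the table pushes on it and passes over the eye
- lid_eye (a point): Centre of the eye, a brass ring 16 mm across standing out up to 18 mm from the front of the lid, in the box's frame at x = -94.5, y = 0, z = 95 mm (its top at 103 mm) with the lid closed; its hole looks along y
- lid_knob (a point): Grip point of the turned wooden knob on the lid's top, on its axis, 25 mm above the lid's top face. The knob is 28 mm across at its widest (there), 39 mm high, in the middle of the lid's width, 35 mm behind its front edge; with the lid closed it is 135 mm in front of the hinge line and 55 mm above it. The point's axes are the lid's, equal to the box's when closed
- lid_hinge (a point): Middle of the hinge line, at the back top edge of the box carcass (box frame x = +85, y = 0, z = 85 mm); the line runs along the box's y
- tractor: Chipped green tin tractor, 130 long, 75 wide and 90 high, origin under its middle; leave it alone
- lifter: Steel tab-lifter with an ash handle, 185 long, 23 high, lying; origin under its middle; leave it alone
- flag_a: Crimson tin flag on a steel stem of 134 mm, lying flat, 4 mm thick; origin under the middle of the stem; leave it alone
- flag_b: A second flag like flag_a; leave it alone
- base_plate: Round steel base plate of a tin toy, 110 across, 6 high; origin under its centre; leave it alone
- stay: The brass lid stay to be fitted by someone else: two flat links, about 160 long, 4 to 6 thick, lying; origin under its joint; leave it alone
- driver: Screwdriver, 170 long, lying; leave it alone
- dish: White dish with brass screws, 68 across, 22 high; origin under its centre; leave it alone

How it is judged:
By the outcome, as a careful person would: the job done as asked, in the order asked, and still so for the second after the job is handed in, while the arm keeps its last pose, push and grip.
It also fails if it takes over 40 s, if anything falls off the work surface, if the arm or the gripper's body presses on something with over 40 N, if the wrist force passes 120 N, or if a joint passes its speed limit or range.

## Working session

There is one attempt and no reset: what is moved stays moved. The work goes in short steps, Python scripts to look and compute and a shell command to move; the robot and the scene stay as the last step left them, time stands still between calls to the robot, and variables do not carry over. Pictures are saved under pics/ and viewed, and the job is handed in when it is done.

```bash
mkdir -p pics; ls; python3 - <<'E'
from bench import monitor, cams
import cv2, numpy as np
s=monitor.state(); print(s)
for n in ("scene","top","wrist"):
    f=cams.grab_frame(n); cv2.imwrite(f"pics/{n}0.png",f["pixels"][:,:,::-1]); print(n,{k:(np.round(v,4).tolist() if k=="world_from_camera" else v) for k,v in f.items() if k!="pixels"})
E
```

```text
pics
{'time_s': 0.0, 'joints': array([-1.26046056e+00,  2.07437479e-01,  1.54299573e+00, -1.84998990e-05,
        1.39350103e+00, -1.50493993e-01]), 'qvel': array([ 5.99898607e-04, -3.40847568e-04,  5.08530776e-05, -2.04395338e-04,
       -1.40697649e-04, -1.45258677e-03]), 'joint_torque': array([ 4.64011791e-04, -3.83032894e+01, -2.91597015e+01, -2.03810778e-04,
        1.04719639e-02, -2.37583798e-06]), 'position': array([ 0.25546126, -0.51432424,  0.25209598]), 'ee_rot': array([-0.46122763,  1.96763358, -1.96292482]), 'wrist_force': array([0.42315433, 0.47294155, 0.31796895]), 'wrist_torque': array([-0.03145305, -0.02828705, -0.00989492]), 'gripper_width': 0.0852075918360076}
scene {'fov_y': 50.36027866189877, 'cx': 317.95364861323617, 'cy': 204.85082700148863, 'world_from_camera': [[0.8094, -0.4842, 0.3323, 0.9036], [0.587, 0.6821, -0.4361, -0.3991], [-0.0155, 0.548, 0.8363, 1.0235], [0.0, 0.0, 0.0, 1.0]]}
top {'fov_y': 55.513703193357756, 'cx': 325.09744151322417, 'cy': 197.07190501816171, 'world_from_camera': [[-0.0058, 0.9681, -0.2503, 0.3695], [-1.0, -0.0038, 0.0083, 0.0503], [0.0071, 0.2504, 0.9681, 0.8764], [0.0, 0.0, 0.0, 1.0]]}
wrist {'fov_y': 71.36954801716965, 'cx': 319.2502357115719, 'cy': 195.9571859766061, 'world_from_camera': [[0.4448, 0.8533, 0.2722, 0.3247], [-0.8956, 0.4244, 0.1331, -0.4801], [-0.002, -0.303, 0.953, 0.3716], [0.0, 0.0, 0.0, 1.0]]}
```

View pics/scene0.png

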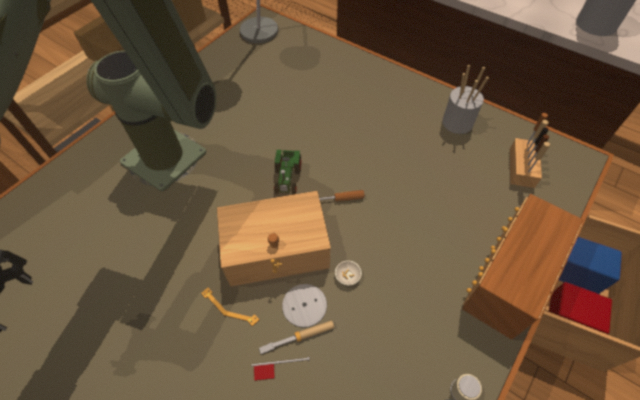

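View pics/top0.png

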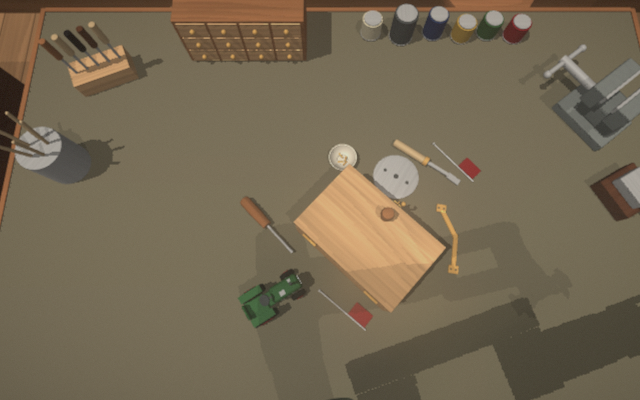

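The top view shows the box with its lid corners near (349,167), (445,246), (391,310) and (295,222). The knob is near (388,213) and the hook near (403,204). In the scene view the knob is near (273,240) and the hook near (277,263).

```bash
cat > h.py <<'E'
from bench import monitor, cams
import cv2, numpy as np
from scipy.spatial.transform import Rotation as R
def K(f):
    fl=200/np.tan(np.radians(f["fov_y"]/2)); return fl
def ray(f,u,v):
    T=f["world_from_camera"]; fl=K(f)
    d=T[:3,:3]@np.array([(u-f["cx"])/fl,-(v-f["cy"])/fl,-1.]); return T[:3,3],d/np.linalg.norm(d)
def onz(f,u,v,z):
    o,d=ray(f,u,v); return o+d*(z-o[2])/d[2]
def tri(rs):
    A=0;b=0
    for o,d in rs:
        P=np.eye(3)-np.outer(d,d); A=A+P; b=b+P@o
    x=np.linalg.solve(A,b); return x,[np.linalg.norm((np.eye(3)-np.outer(d,d))@(x-o)) for o,d in rs]
def pix(f,p):
    T=f["world_from_camera"]; c=T[:3,:3].T@(np.asarray(p)-T[:3,3]); fl=K(f)
    return f["cx"]-fl*c[0]/c[2], f["cy"]+fl*c[1]/c[2]
E
python3 - <<'E'
from h import *
t=cams.grab_frame("top"); s=cams.grab_frame("scene")
hsv=cv2.cvtColor(t["pixels"],cv2.COLOR_RGB2HSV); print(hsv[240,360],hsv[180,355],hsv[300,300],hsv[213,388],hsv[170,352])
m=((hsv[...,0]>8)&(hsv[...,0]<24)&(hsv[...,1]>90)&(hsv[...,2]>130)).astype(np.uint8)
m[:150]=0
m=cv2.morphologyEx(m,cv2.MORPH_OPEN,np.ones((9,9)))
c=max(cv2.findContours(m,0,1)[0],key=cv2.contourArea)
P=np.array([onz(t,u+.0,v+.0,.115)[:2] for u,v in c[:,0]],dtype=np.float32)
r=cv2.minAreaRect(P*1000); print(r); print(cv2.boxPoints(r)/1000)
for n,f,(u,v),sz in(("top",t,(388,208),(70,50)),("scene",s,(272,250),(70,50))):
    x0,y0=u-sz[0]//2,v-sz[1]//2
    cv2.imwrite(f"pics/{n}_z.png",cv2.resize(f["pixels"][y0:y0+sz[1],x0:x0+sz[0],::-1],None,fx=10,fy=10,interpolation=cv2.INTER_CUBIC)); print(x0,y0)
o=t["pixels"][:,:,::-1].copy(); cv2.drawContours(o,[c],-1,(255,0,0),1)
cv2.imwrite("pics/top_c.png",cv2.resize(o[140:330,270:470],None,fx=3,fy=3))
E
```

```text
[ 17 111 216] [ 15 114 212] [ 20  67 111] [ 13 133 173] [ 15 114 202]
((487.9883117675781, -43.01197814941406), (262.5657043457031, 185.34674072265625), 46.801578521728516)
[[ 0.3305639  -0.0752781 ]
 [ 0.46567935 -0.20215295]
 [ 0.64541274 -0.01074585]
 [ 0.5102973   0.116129  ]]
353 183
237 225
```

```bash
python3 - <<'E'
import cv2,numpy as np
a=cv2.imread("pics/top_z.png");b=cv2.imread("pics/scene_z.png");c=cv2.imread("pics/top_c.png")
cv2.imwrite("pics/zz.png",cv2.resize(np.vstack([a,b]),(560,800)))
cv2.imwrite("pics/zz.png",np.vstack([cv2.resize(a,(420,300)),cv2.resize(b,(420,300))]))
E
```

```text
(no output)
```

View pics/zz.png

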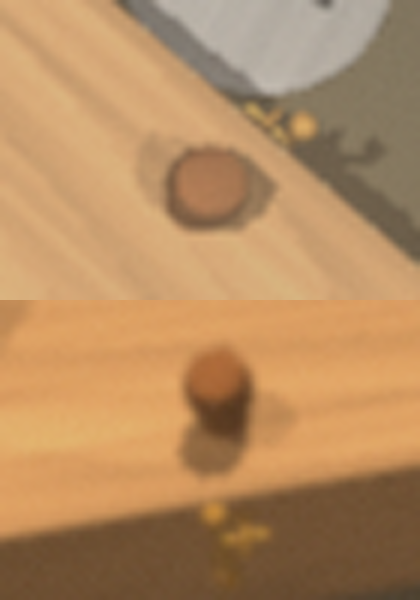

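View pics/top_c.png

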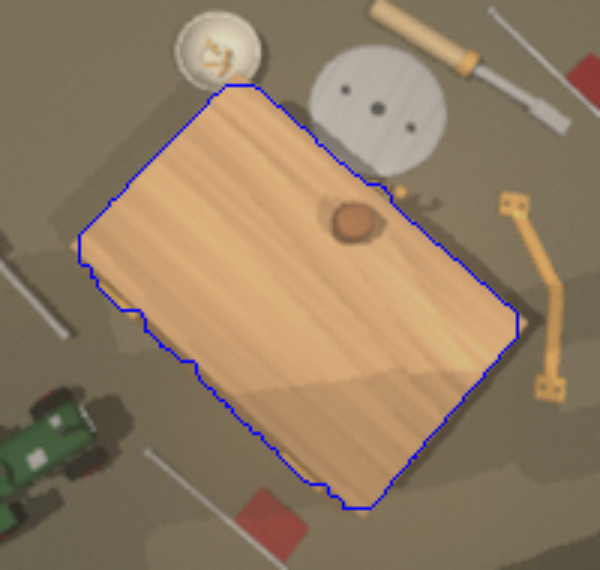

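The top zoom shows the ball at about (403.2, 203.3) and the knob at about (387.2, 213.3). The scene zoom shows the ball at about (272.2, 260). The lid contour fits except along the hinge edge, so I'll fit the box from its clean edges.

```bash
python3 - <<'E'
from h import *
t=cams.grab_frame("top"); s=cams.grab_frame("scene")
print("ball",tri([ray(t,403.2,203.3),ray(s,272.2,260.)]))
print("ball z plane",onz(t,403.2,203.3,.119),onz(s,272.2,260,.119))
print("knob top",onz(t,387.2,213.3,.15),onz(s,272.9,237.5,.15))
hsv=cv2.cvtColor(t["pixels"],cv2.COLOR_RGB2HSV)
m=((hsv[...,0]>8)&(hsv[...,0]<24)&(hsv[...,1]>80)&(hsv[...,2]>120)).astype(np.uint8); m[:150]=0
m=cv2.morphologyEx(m,cv2.MORPH_OPEN,np.ones((5,5)))
c=max(cv2.findContours(m,0,1)[0],key=cv2.contourArea)
P=np.array([onz(t,u,v,.115)[:2] for u,v in c[:,0]])
C=np.array([onz(t,u,v,.115)[:2] for u,v in [(348.5,166),(445.5,247.2),(391,311),(294,221)]]); print(C)
L=[]
for i in range(4):
    a,b=C[i],C[(i+1)%4]; d=(b-a)/np.linalg.norm(b-a); n=np.array([-d[1],d[0]])
    q=(P-a)@d; k=(abs((P-a)@n)<.006)&(q>.03)&(q<np.linalg.norm(b-a)-.03)
    l=cv2.fitLine(P[k].astype(np.float32),cv2.DIST_HUBER,0,1e-4,1e-4).ravel(); L.append(l); print(i,k.sum(),"len",np.linalg.norm(b-a),"ang",np.arctan2(l[1],l[0])%np.pi)
def X(a,b): 
    w=np.linalg.solve(np.c_[a[:2],-b[:2]],b[2:]-a[2:]); return a[2:]+w[0]*a[:2]
print("corners",*[X(L[i-1],L[i]) for i in range(4)])
E
```

```text
ball (array([ 0.54989516, -0.11596398,  0.12376694]), [np.float64(0.0006940890095738476), np.float64(0.0006940890095737765)])
ball z plane [ 0.55148573 -0.11648088  0.119     ] [ 0.54756766 -0.11499419  0.119     ]
knob top [ 0.52405804 -0.07717208  0.15      ] [ 0.52422424 -0.078765    0.15      ]
[[ 0.63404975 -0.00613206]
 [ 0.46155476 -0.19714576]
 [ 0.33958064 -0.08165972]
 [ 0.51630763  0.10734404]]
0 67 len 0.2573727905180214 ang 0.8199218
1 41 len 0.16797235319219594 ang 2.3869905Traceback (most recent call last):
  File "<stdin>", line 16, in <module>
cv2.error: OpenCV(4.12.0) /io/opencv/modules/imgproc/src/linefit.cpp:50: error: (-215:Assertion failed) count > 0 in function 'fitLine2D_wods'
```

```bash
cat >> h.py <<'E'
YAW=2.388; C0=np.array([.4878,-.0441,0]); RB=R.from_euler('z',YAW).as_matrix()
def box(x,y,z): return C0+RB@np.array([x,y,z])/1000
def rel(target,Rt=None):
    s=monitor.state(); M=R.from_rotvec(s["ee_rot"]).as_matrix()
    print("shift",np.round(M.T@(np.asarray(target)-s["position"])/.15,4))
    if Rt is not None: print("turn",np.round(R.from_matrix(M.T@Rt).as_rotvec()/(2*np.pi),4))
def rep():
    s=monitor.state(); M=R.from_rotvec(s["ee_rot"]).as_matrix()
    print("t",s["time_s"],"tcp box",np.round(RB.T@(s["position"]-C0)*1000,1),"axes in box\n",np.round(RB.T@M,3),"\nF box",np.round(RB.T@s["wrist_force"],2),"w",s["gripper_width"],"q",np.round(s["joints"],2))
# tool down, tool z along +-box y
def down(sg): 
    z=sg*RB[:,1]; y=np.array([0,0,-1.]); return np.c_[np.cross(y,z),y,z]
E
python3 - <<'E'
from h import *
rep()
for sg in(1,-1): rel(box(-100,-45,252),down(sg))
E
```

```text
t 0.35 tcp box [-152.8  502.2  253. ] axes in box
 [[ 0.349  0.    -0.937]
 [ 0.937 -0.     0.349]
 [-0.    -1.    -0.001]] 
F box [ 0.21 -0.63  0.36] w 0.08537806514501527 q [-1.26  0.21  1.54 -0.    1.39 -0.15]
shift [-3.2958  0.0076 -1.6027]
turn [1.000e-04 1.933e-01 0.000e+00]
shift [-3.2958  0.0076 -1.6027]
turn [ 0.000e+00 -3.067e-01 -1.000e-04]
```

```bash
R1='[[0,-0.15,0],[-1,0,-0.48],0]'; python3 -m handwheel '[[[0,-0.15,0],[-1,0,-0.48],0],[[0,-0.15,0],[-1,0,-0.48],0],[[0,-0.15,0],[-1,0,-0.48],0],[[0,-0.15,0],[-1,0,-0.48],0],[[0,-0.15,0],[-1,0,-0.48],0],[[0,-0.15,0],[-1,0,-0.48],0],[[0,-0.15,0],[-1,0,-0.48],0]]' 30; python3 - <<'E'
from h import *
rep()
rel(box(-100,-45,252),down(-1))
E
```

```text
time_s: 1.05
position: [0.3582, -0.3833, 0.2531]
ee_rot: [-1.127, 1.329, -1.328]
wrist_force: [0.4, -0.6, -0.1]
gripper_width: 0.0002
t 1.05 tcp box [-137.6  336.   253.1] axes in box
 [[-0.557  0.    -0.831]
 [ 0.831 -0.    -0.557]
 [-0.    -1.    -0.   ]] 
F box [-0.67  0.18 -0.07] w 0.00016328907539130664 q [-0.98  0.1   1.66  0.    1.38 -0.82]
shift [-2.2497  0.0081  1.2057]
turn [-0.00e+00 -1.56e-01 -1.00e-04]
```

```bash
python3 -m handwheel '[[[0,-0.156,0],[-1,0,0.54],0],[[0,-0.156,0],[-1,0,0.54],0],[[0,-0.156,0],[-1,0,0.54],0],[[0,-0.156,0],[-1,0,0.54],0],[[0,-0.156,0],[-1,0,0.54],0],[[0,-0.156,0],[-1,0,0.54],0],[[0,-0.156,0],[-1,0,0.54],0],[[0,-0.156,0],[-1,0,0.54],0]]' ; python3 - <<'E'
from h import *
rep()
rel(box(-100,-45,200),down(-1))
E
```

```text
time_s: 1.85
position: [0.4626, -0.2483, 0.2532]
ee_rot: [-1.489, 0.589, -0.589]
wrist_force: [0.2, -0.5, 0.2]
gripper_width: 0.0
t 1.85 tcp box [-121.4  166.1  253.2] axes in box
 [[-1.  0. -0.]
 [ 0. -0. -1.]
 [-0. -1.  0.]] 
F box [-0.44  0.23  0.16] w 2.0117983610989567e-05 q [-0.66  0.1   1.66  0.    1.38 -1.47]
shift [-0.1424  0.355   1.4076]
turn [-0. -0. -0.]
```

```bash
python3 -m handwheel '[[[0,0,0],[-0.14,0,0.9],0],[[0,0,0],[-0.14,0,0.9],0],[[0,0,0],[-0.14,0,0.9],0],[[0,0,0],[-0.14,0,0.9],0]]' ;python3 -m handwheel '[[[0,0,0],[0,0.2,0.5],0],[[0,0,0],[0,0.35,0.5],0],[[0,0,0],[0,0.35,0.5],0]]' ; python3 - <<'E'
from h import *
rep(); rel(box(-100,-45,200),down(-1))
s=monitor.state(); M=R.from_rotvec(s["ee_rot"]).as_matrix()
for n in("wrist","scene"):
    f=cams.grab_frame(n); cv2.imwrite(f"pics/{n}1.png",f["pixels"][:,:,::-1])
    for a in(0,9,22,35): print(n,a,np.round(pix(f,s["position"]+M[:,1]*a/1000)))
    print("ball",np.round(pix(f,box(-94.5,10,119)))," eye",np.round(pix(f,box(-94.5,0,95))))
E
```

```text
time_s: 2.25
position: [0.5415, -0.1319, 0.2533]
ee_rot: [-1.488, 0.586, -0.587]
wrist_force: [0.6, -0.5, -0.9]
gripper_width: 0.0001
time_s: 2.55
position: [0.5909, -0.0741, 0.1951]
ee_rot: [-1.488, 0.593, -0.578]
wrist_force: [-2.8, 0.2, -0.9]
gripper_width: 0.0002
t 2.55 tcp box [-95.7 -48.7 195.1] axes in box
 [[-1.     0.01   0.005]
 [-0.005  0.002 -1.   ]
 [-0.01  -1.    -0.002]] 
F box [ 2.19  1.77 -0.92] w 0.0002497392348388223 q [-0.27  0.31  1.54  0.    1.3  -1.09]
shift [ 0.0282 -0.0329 -0.0247]
turn [ 0.0003  0.0007 -0.0015]
wrist 0 [320. 273.]
wrist 9 [320. 263.]
wrist 22 [320. 251.]
wrist 35 [319. 241.]
ball [242. 215.]  eye [261. 204.]
scene 0 [296. 241.]
scene 9 [296. 243.]
scene 22 [296. 246.]
scene 35 [296. 249.]
ball [273. 261.]  eye [278. 264.]
```

View pics/wrist1.png

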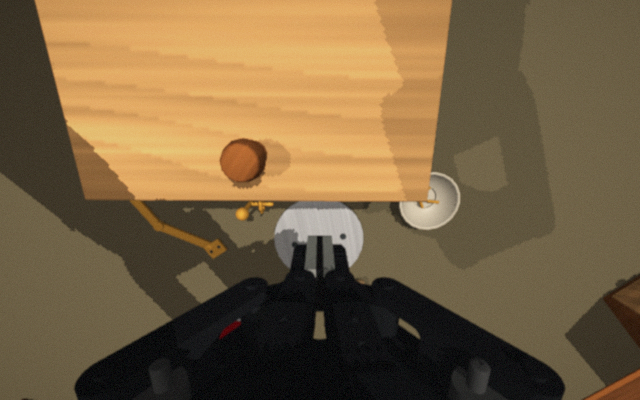

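View pics/scene1.png

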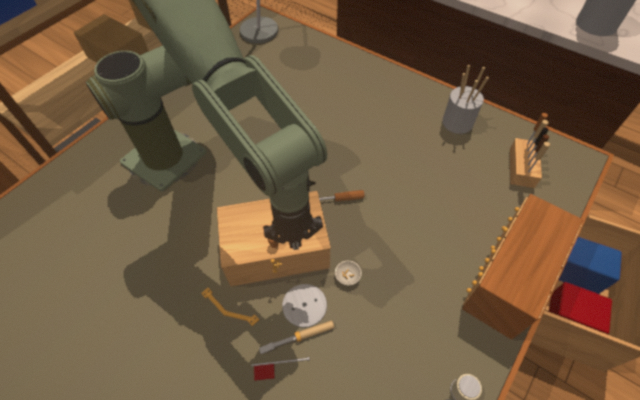

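The wrist view shows the shut fingertips at about (320,236), which agrees with tips 22 mm ahead of the TCP. The ball is at (242,214), where I predicted (242,215). The fingers are on the -y side of the hook, so I'm lowering them now.

```bash
python3 -m handwheel '[[[0,0,-0.001],[0.04,0,-0.02],0],[[0,0,-0.001],[0.04,0,-0.02],0],[[0,0,-0.001],[0.04,0.15,-0.02],0],[[0,0,-0.001],[0.04,0.3,-0.02],0],[[0,0,-0.001],[0.04,0.38,-0.02],0],[[0,0,-0.001],[0.04,0.42,-0.02],0],[[0,0,-0.001],[0.04,0.42,-0.02],0]]'; python3 - <<'E'
from h import *
rep(); rel(box(-101,-45,131),down(-1))
f=cams.grab_frame("wrist"); cv2.imwrite("pics/wrist2.png",f["pixels"][:,:,::-1])
E
```

```text
time_s: 3.35
position: [0.5937, -0.0837, 0.1363]
ee_rot: [-1.491, 0.586, -0.59]
wrist_force: [0.3, -0.6, 0.1]
gripper_width: -0.0003
t 3.35 tcp box [-104.4  -43.6  136.3] axes in box
 [[-1.    -0.003  0.002]
 [-0.002  0.001 -1.   ]
 [ 0.003 -1.    -0.001]] 
F box [-0.62  0.24  0.12] w -0.0002556498279986632 q [-0.28  0.37  1.59 -0.    1.18 -1.1 ]
shift [-0.0224  0.0356  0.0097]
turn [0.0001 0.0003 0.0005]
```

View pics/wrist2.png

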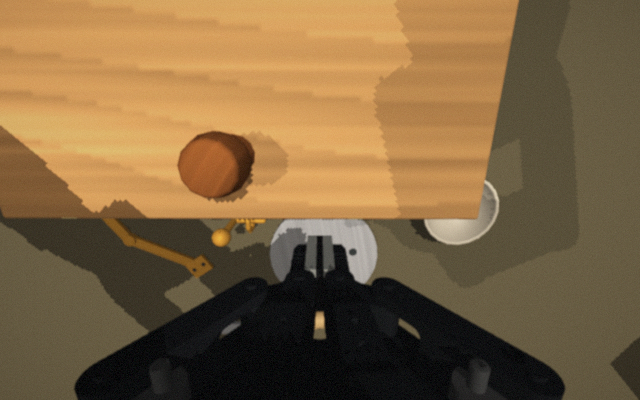

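The ball is at (221,238) and the fingertips at (320,240). The tips are clear of the lid edge at v=218. Next I lower 5 mm and sweep towards +y.

```bash
python3 -m handwheel '[[[0,0,0],[-0.015,0.035,0],0],[[0,0,0],[-0.015,0.035,-0.08],0],[[0,0,0],[-0.015,0.035,-0.15],0],[[0,0,0],[-0.015,0.035,-0.19],0],[[0,0,0],[-0.015,0.035,-0.23],0],[[0,0,0],[-0.015,0.035,-0.27],0],[[0,0,0],[-0.015,0.035,-0.31],0],[[0,0,0],[-0.015,0.035,-0.35],0],[[0,0,0],[-0.015,0.035,-0.39],0],[[0,0,0],[-0.015,0.035,-0.43],0],[[0,0,0],[-0.015,0.035,-0.46],0],[[0,0,0],[-0.015,0.035,-0.46],0]]'; python3 - <<'E'
from h import *
rep()
f=cams.grab_frame("wrist"); cv2.imwrite("pics/wrist3.png",f["pixels"][:,:,::-1])
E
```

```text
time_s: 4.6
position: [0.5452, -0.1331, 0.1318]
ee_rot: [-1.491, 0.585, -0.591]
wrist_force: [0.5, -0.2, 0.5]
gripper_width: 0.0003
t 4.6 tcp box [-102.7   25.6  131.8] axes in box
 [[-1.    -0.004  0.002]
 [-0.002  0.    -1.   ]
 [ 0.004 -1.    -0.   ]] 
F box [-0.5  -0.14  0.45] w 0.00029122963475223705 q [-0.39  0.3   1.69 -0.    1.14 -1.21]
```

View pics/wrist3.png

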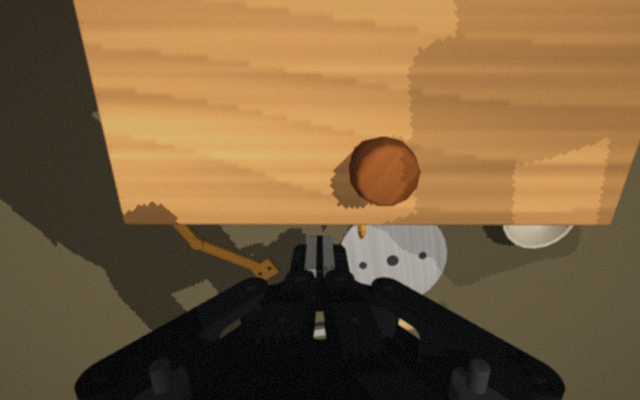

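The eye stands empty at (362,230) and there is no ball at the top, so the hook has swung out. I'll rise, open and look again from above the knob.

```bash
python3 -m handwheel '[[[0,0,0],[0,-0.25,0],0],[[0,0,0],[0,-0.5,0],0.7],[[0,0,0],[-0.35,-0.5,0.17],0.7],[[0,0,0],[-0.35,-0.5,0.17],0.7],[[0,0,0],[-0.35,-0.5,0.17],0.7],[[0,0,0],[-0.35,-0.5,0.17],0.7],[[0,0,0],[-0.35,-0.5,0.17],0.7]]'; python3 - <<'E'
from h import *
rep(); rel(box(-50,0,143),down(-1))
f=cams.grab_frame("wrist"); g=cams.grab_frame("scene")
print("knob top pred",pix(f,box(-50,0,154)))
cv2.imwrite("pics/wrist4.png",f["pixels"][:,:,::-1]); cv2.imwrite("pics/scene4.png",cv2.resize(g["pixels"][180:330,180:400,::-1],None,fx=3,fy=3,interpolation=2))
E
```

```text
time_s: 5.35
position: [0.5245, -0.0789, 0.2062]
ee_rot: [-1.491, 0.586, -0.591]
wrist_force: [-0.0, -0.1, 0.0]
gripper_width: 0.0598
t 5.35 tcp box [-5.050e+01  2.000e-01  2.062e+02] axes in box
 [[-1.    -0.004  0.001]
 [-0.001  0.    -1.   ]
 [ 0.004 -1.    -0.   ]] 
F box [-0.02  0.09  0.02] w 0.05984505412972769 q [-0.31  0.15  1.7  -0.    1.28 -1.13]
shift [-0.0052  0.4211  0.0018]
turn [0.     0.0002 0.0006]
knob top pred (np.float64(319.8999355231162), np.float64(227.93327143968284))
```

View pics/wrist4.png

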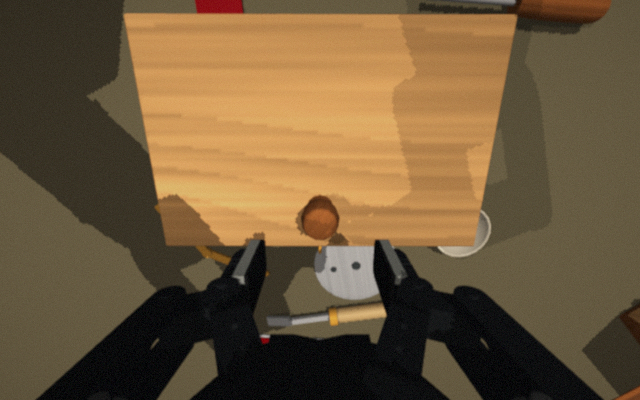

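View pics/scene4.png

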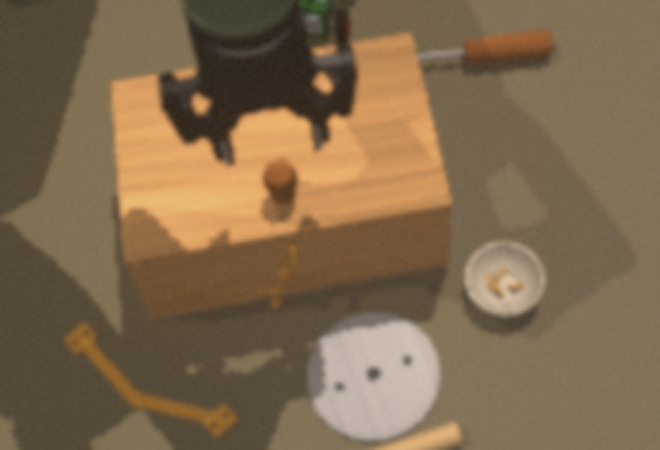

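The hook hangs down the box front, with its ball near (275,302) in the scene crop. The knob shows at v≈217 in the wrist view where I predicted 228, so I'm checking that before gripping.

```bash
python3 - <<'E'
from h import *
f=cams.grab_frame("wrist")
for p in[(-85,0,115),(-85,130,115),(-85,-130,115),(85,130,115),(85,-130,115),(-50,0,115),(-50,0,140),(-50,0,154)]: print(p,np.round(pix(f,box(*p)),1))
T=f["world_from_camera"]; print(np.round(RB.T@(T[:3,3]-C0)*1000,1), np.round(RB.T@T[:3,:3],3), f["fov_y"],f["cy"])
cv2.imwrite("pics/k5.png",cv2.resize(f["pixels"][180:270,250:390,::-1],None,fx=5,fy=5,interpolation=2))
E
```

```text
(-85, 0, 115) [319.9 246.7]
(-85, 130, 115) [165.6 246.5]
(-85, -130, 115) [474.2 246.9]
(85, 130, 115) [122.1  14.2]
(85, -130, 115) [518.6  14.6]
(-50, 0, 115) [319.9 207.7]
(-50, 0, 140) [320.  219.8]
(-50, 0, 154) [320.  227.9]
[ 27.6   0.5 325.3] [[ 0.001  0.952  0.306]
 [-1.     0.001 -0.   ]
 [-0.001 -0.306  0.952]] 71.36954801716965 195.9571859766061
```

View pics/k5.png

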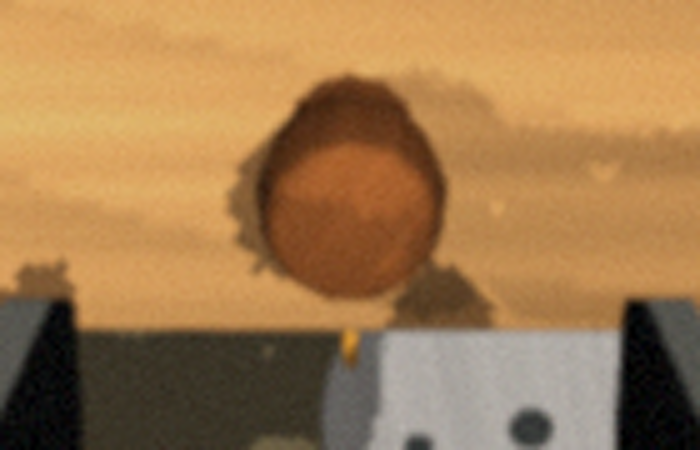

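The box corners and the knob's wide part match the prediction to within about 1 px. I'm descending and gripping.

```bash
python3 -m handwheel '[[[0,0,0],[-0.005,0.2,0],0.7],[[0,0,0],[-0.005,0.38,0],0.7],[[0,0,0],[-0.005,0.42,0],0.7],[[0,0,0],[-0.005,0.42,0],0.7],[[0,0,0],[-0.005,0.42,0],0.7],[[0,0,0],[-0.005,0.42,0],0],[[0,0,0],[-0.005,0.42,0],0],[[0,0,0],[-0.005,0.42,0],0],[[0,0,0],[-0.005,0.42,0],0],[[0,0,0],[-0.005,0.42,0],0],[[0,0,0],[-0.005,0.42,0],0]]' 40; cat >> h.py <<'E'
def arc(n,tilt=1.0,step=None):
    "rows: lid angle -> turn about tool z, tool shift, relative to the pose now (tool down, lid closed)"
    s=monitor.state(); M=R.from_rotvec(s["ee_rot"]).as_matrix(); H=box(85,0,85); ax=-RB[:,1]
    # rotation opening the lid: -x -> +z : about +box y
    for d in n:
        Q=R.from_rotvec(RB[:,1]*np.radians(d)).as_matrix()
        k=s["position"]+.003*M[:,1]                      # knob point held
        k2=H+Q@(k-H); Qt=R.from_rotvec(RB[:,1]*np.radians(d*tilt)).as_matrix(); M2=Qt@M
        p=k2-.003*M2[:,1]
        print(d,"turn",np.round(R.from_matrix(M.T@M2).as_rotvec()/(2*np.pi),4),"shift",np.round(M.T@(p-s["position"])/.15,3),"world",np.round(p,3))
E
python3 - <<'E'
from h import *
rep(); arc([2,5,8,11,14,17,20,23,26,29,32,35]); print(); arc([30,60]); arc([30,60],.6)
E
```

```text
time_s: 6.6
position: [0.525, -0.0789, 0.1448]
ee_rot: [-1.491, 0.584, -0.594]
wrist_force: [-1.8, -1.1, 6.0]
gripper_width: 0.0259
t 6.6 tcp box [-5.090e+01 -1.000e-01  1.448e+02] axes in box
 [[-1.    -0.006  0.001]
 [-0.001 -0.001 -1.   ]
 [ 0.006 -1.     0.001]] 
F box [0.53 2.   6.02] w 0.025875655926484328 q [-0.31  0.23  1.76 -0.    1.15 -1.13]
2 turn [-0.     -0.     -0.0056] shift [-0.014 -0.031  0.   ] world [ 0.523 -0.077  0.149]
5 turn [-0.     -0.     -0.0139] shift [-0.038 -0.078  0.   ] world [ 0.521 -0.075  0.156]
8 turn [-0.     -0.     -0.0222] shift [-0.064 -0.123  0.   ] world [ 0.518 -0.072  0.163]
11 turn [-0.     -0.     -0.0306] shift [-0.092 -0.166  0.   ] world [ 0.515 -0.069  0.17 ]
14 turn [-0.     -0.     -0.0389] shift [-0.122 -0.208  0.   ] world [ 0.511 -0.066  0.176]
17 turn [-0.     -0.     -0.0472] shift [-0.155 -0.248  0.   ] world [ 0.508 -0.063  0.182]
20 turn [-0.0001 -0.     -0.0556] shift [-0.189 -0.287  0.   ] world [ 0.504 -0.059  0.188]
23 turn [-0.0001 -0.0001 -0.0639] shift [-0.226 -0.324  0.   ] world [ 0.5   -0.056  0.193]
26 turn [-0.0001 -0.0001 -0.0722] shift [-0.264 -0.359  0.001] world [ 0.496 -0.052  0.198]
29 turn [-0.0001 -0.0001 -0.0806] shift [-0.304 -0.391  0.001] world [ 0.491 -0.047  0.203]
32 turn [-0.0001 -0.0001 -0.0889] shift [-0.346 -0.422  0.001] world [ 0.487 -0.043  0.208]
35 turn [-0.0001 -0.0001 -0.0972] shift [-0.39  -0.45   0.001] world [ 0.482 -0.039  0.212]

30 turn [-0.0001 -0.0001 -0.0833] shift [-0.318 -0.402  0.001] world [ 0.49  -0.046  0.205]
60 turn [-2.000e-04 -1.000e-04 -1.667e-01] shift [-0.795 -0.59   0.001] world [0.438 0.003 0.233]
30 turn [-0.   -0.   -0.05] shift [-0.314 -0.403  0.001] world [ 0.49  -0.046  0.205]
60 turn [-0.0001 -0.0001 -0.1   ] shift [-0.789 -0.597  0.001] world [0.438 0.002 0.234]
```

```bash
python3 -m handwheel '[[[0,0,-0.0056],[-0.014,-0.031,0],0],[[0,0,-0.01],[-0.026,-0.055,0],0],[[0,0,-0.0139],[-0.038,-0.078,0],0],[[0,0,-0.018],[-0.05,-0.1,0],0],[[0,0,-0.0222],[-0.064,-0.123,0],0],[[0,0,-0.026],[-0.078,-0.145,0],0],[[0,0,-0.0306],[-0.092,-0.166,0],0],[[0,0,-0.0306],[-0.092,-0.166,0],0],[[0,0,-0.0306],[-0.092,-0.166,0],0]]' 40; python3 - <<'E'
from h import *
rep()
f=cams.grab_frame("wrist"); g=cams.grab_frame("scene")
cv2.imwrite("pics/w6.png",np.vstack([f["pixels"][100:320,160:480,::-1],g["pixels"][140:340,150:470,::-1]]))
E
```

```text
time_s: 7.5
position: [0.5147, -0.0693, 0.1698]
ee_rot: [-1.558, 0.442, -0.742]
wrist_force: [0.9, -1.4, -1.3]
gripper_width: 0.0256
t 7.5 tcp box [-3.690e+01 -1.000e-01  1.698e+02] axes in box
 [[-0.98  -0.198  0.001]
 [-0.001 -0.001 -1.   ]
 [ 0.198 -0.98   0.001]] 
F box [-1.6   0.41 -1.26] w 0.02559441139814853 q [-0.25  0.09  1.88 -0.11  1.01 -1.01]
```

View pics/w6.png

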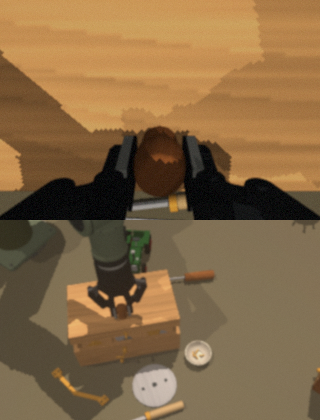

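The knob sits between the pads and the lid front is rising. I'm continuing the arc.

```bash
python3 - <<'E'
from h import *
arc([4,8,12,16,20,24,27])
E
```

```text
4 turn [-0.     -0.     -0.0111] shift [-0.03  -0.062  0.   ] world [ 0.51  -0.065  0.178]
8 turn [-0.     -0.     -0.0222] shift [-0.063 -0.123  0.   ] world [ 0.505 -0.061  0.186]
12 turn [-0.     -0.     -0.0333] shift [-0.101 -0.18   0.   ] world [ 0.5   -0.056  0.193]
16 turn [-0.     -0.     -0.0444] shift [-0.143 -0.235  0.   ] world [ 0.494 -0.05   0.2  ]
20 turn [-0.     -0.0001 -0.0556] shift [-0.189 -0.287  0.   ] world [ 0.488 -0.045  0.206]
24 turn [-0.     -0.0001 -0.0667] shift [-0.238 -0.336  0.   ] world [ 0.482 -0.039  0.212]
27 turn [-0.     -0.0001 -0.075 ] shift [-0.277 -0.37   0.001] world [ 0.477 -0.034  0.216]
```

```bash
python3 -m handwheel '[[[0,0,-0.0055],[-0.015,-0.031,0],0],[[0,0,-0.0111],[-0.03,-0.062,0],0],[[0,0,-0.0167],[-0.046,-0.093,0],0],[[0,0,-0.0222],[-0.063,-0.123,0],0],[[0,0,-0.0278],[-0.082,-0.152,0],0],[[0,0,-0.0333],[-0.101,-0.18,0],0],[[0,0,-0.0389],[-0.121,-0.208,0],0],[[0,0,-0.0444],[-0.143,-0.235,0],0],[[0,0,-0.05],[-0.166,-0.261,0],0],[[0,0,-0.0556],[-0.189,-0.287,0],0],[[0,0,-0.0556],[-0.189,-0.287,0],0]]' 40; python3 - <<'E'
from h import *
rep(); arc([4,8,12,16,20,24,26,28,29])
E
```

```text
time_s: 8.7
position: [0.4878, -0.044, 0.2069]
ee_rot: [-1.656, 0.167, -1.008]
wrist_force: [-0.8, -1.9, 0.7]
gripper_width: 0.0253
t 8.7 tcp box [ 1.000e-01 -1.000e-01  2.069e+02] axes in box
 [[-0.853 -0.523  0.003]
 [-0.002 -0.002 -1.   ]
 [ 0.523 -0.853  0.001]] 
F box [-0.73  1.88  0.66] w 0.02531367175049967 q [-0.07 -0.12  2.08 -0.48  0.8  -0.62]
4 turn [-0.     -0.     -0.0111] shift [-0.03  -0.062  0.   ] world [ 0.481 -0.038  0.213]
8 turn [-0.     -0.     -0.0222] shift [-0.064 -0.122  0.   ] world [ 0.475 -0.032  0.218]
12 turn [-0.0001 -0.0001 -0.0333] shift [-0.102 -0.18   0.001] world [ 0.468 -0.025  0.222]
16 turn [-0.0001 -0.0001 -0.0444] shift [-0.145 -0.235  0.001] world [ 0.461 -0.019  0.226]
20 turn [-0.0001 -0.0001 -0.0556] shift [-0.19  -0.286  0.001] world [ 0.454 -0.012  0.229]
24 turn [-0.0001 -0.0001 -0.0667] shift [-0.24  -0.335  0.001] world [ 0.446 -0.005  0.231]
26 turn [-0.0001 -0.0002 -0.0722] shift [-0.266 -0.358  0.001] world [ 0.443 -0.002  0.232]
28 turn [-0.0002 -0.0002 -0.0778] shift [-0.293 -0.38   0.001] world [0.439 0.002 0.233]
29 turn [-0.0002 -0.0002 -0.0806] shift [-0.306 -0.39   0.002] world [0.437 0.004 0.233]
```

```bash
python3 -m handwheel '[[[0,0,-0.0055],[-0.015,-0.031,0],0],[[0,0,-0.0111],[-0.03,-0.062,0],0],[[0,0,-0.0167],[-0.046,-0.093,0],0],[[0,0,-0.0222],[-0.064,-0.122,0],0],[[0,0,-0.0278],[-0.082,-0.152,0],0],[[0,0,-0.0333],[-0.102,-0.18,0],0],[[0,0,-0.0389],[-0.122,-0.208,0],0],[[0,0,-0.0444],[-0.145,-0.235,0],0],[[0,0,-0.0444],[-0.145,-0.235,0],0]]' 40; python3 - <<'E'
from h import *
rep(); arc([3,6,9,12,12.5,13]);arc([6,12],.5)
s=monitor.state();print(s["joints"])
E
```

```text
time_s: 9.6
position: [0.4605, -0.0183, 0.2258]
ee_rot: [-1.71, -0.069, -1.215]
wrist_force: [1.3, -1.4, 1.9]
gripper_width: 0.0255
t 9.6 tcp box [ 3.750e+01 -1.000e-01  2.258e+02] axes in box
 [[-0.675 -0.738  0.004]
 [-0.003 -0.003 -1.   ]
 [ 0.738 -0.675  0.   ]] 
F box [-1.9   0.07  1.94] w 0.025497403448906192 q [ 0.14 -0.2   2.23 -0.96  0.77 -0.08]
3 turn [-0.     -0.     -0.0083] shift [-0.022 -0.047  0.   ] world [ 0.455 -0.013  0.228]
6 turn [-0.     -0.0001 -0.0167] shift [-0.047 -0.093  0.   ] world [ 0.45  -0.008  0.23 ]
9 turn [-0.0001 -0.0001 -0.025 ] shift [-0.074 -0.137  0.001] world [ 0.444 -0.003  0.232]
12 turn [-0.0001 -0.0001 -0.0333] shift [-0.103 -0.18   0.001] world [0.438 0.002 0.233]
12.5 turn [-0.0001 -0.0001 -0.0347] shift [-0.108 -0.187  0.001] world [0.437 0.003 0.233]
13 turn [-0.0001 -0.0001 -0.0361] shift [-0.113 -0.194  0.001] world [0.436 0.004 0.233]
6 turn [-0.     -0.     -0.0083] shift [-0.046 -0.093  0.   ] world [ 0.45  -0.008  0.23 ]
12 turn [-0.     -0.0001 -0.0167] shift [-0.101 -0.18   0.001] world [0.439 0.002 0.233]
[ 0.13935014 -0.20040552  2.22666694 -0.95905902  0.77451714 -0.08272112]
```

Joint 4 is at -0.96 and its limit is -1.11. For the rest I'll stop tilting the tool and let the knob pivot in the pads.

```bash
python3 - <<'E'
from h import *
arc([2,4,6,8,10,12,12.5],0);arc([2,4,6,8,10,12],-.5)
E
```

```text
2 turn [0. 0. 0.] shift [-0.014 -0.031  0.   ] world [ 0.457 -0.015  0.227]
4 turn [0. 0. 0.] shift [-0.029 -0.062  0.   ] world [ 0.453 -0.012  0.229]
6 turn [0. 0. 0.] shift [-0.045 -0.093  0.   ] world [ 0.45  -0.008  0.23 ]
8 turn [0. 0. 0.] shift [-0.062 -0.122  0.001] world [ 0.446 -0.005  0.231]
10 turn [0. 0. 0.] shift [-0.08  -0.152  0.001] world [ 0.442 -0.001  0.232]
12 turn [0. 0. 0.] shift [-0.099 -0.18   0.001] world [0.439 0.002 0.233]
12.5 turn [0. 0. 0.] shift [-0.104 -0.187  0.001] world [0.438 0.003 0.233]
2 turn [0.     0.     0.0028] shift [-0.013 -0.031  0.   ] world [ 0.457 -0.015  0.228]
4 turn [0.     0.     0.0056] shift [-0.028 -0.062  0.   ] world [ 0.453 -0.012  0.229]
6 turn [0.     0.     0.0083] shift [-0.044 -0.093  0.   ] world [ 0.45  -0.008  0.23 ]
8 turn [0.     0.     0.0111] shift [-0.06  -0.122  0.001] world [ 0.446 -0.005  0.232]
10 turn [0.     0.     0.0139] shift [-0.078 -0.152  0.001] world [ 0.442 -0.001  0.233]
12 turn [0.     0.0001 0.0167] shift [-0.097 -0.18   0.001] world [0.439 0.002 0.233]
```

```bash
python3 -m handwheel '[[[0,0,0],[-0.007,-0.015,0],0],[[0,0,0],[-0.014,-0.031,0],0],[[0,0,0],[-0.022,-0.047,0],0],[[0,0,0],[-0.029,-0.062,0],0],[[0,0,0],[-0.037,-0.078,0],0],[[0,0,0],[-0.045,-0.093,0],0],[[0,0,0],[-0.045,-0.093,0],0]]' 40; python3 - <<'E'
from h import *
rep(); arc([2,4,6,7],0)
f=cams.grab_frame("wrist"); g=cams.grab_frame("scene"); t=cams.grab_frame("top")
cv2.imwrite("pics/w7.png",f["pixels"][:,:,::-1]);cv2.imwrite("pics/s7.png",np.vstack([g["pixels"][120:320,150:470,::-1],t["pixels"][140:340,230:550,::-1]]))
E
```

```text
time_s: 10.3
position: [0.4495, -0.0081, 0.2305]
ee_rot: [-1.71, -0.069, -1.215]
wrist_force: [0.9, -1.2, -0.4]
gripper_width: 0.0255
t 10.3 tcp box [ 5.260e+01 -1.000e-01  2.305e+02] axes in box
 [[-0.675 -0.738  0.005]
 [-0.003 -0.004 -1.   ]
 [ 0.738 -0.675  0.   ]] 
F box [-1.47  0.32 -0.35] w 0.025512358678111288 q [ 0.18 -0.23  2.23 -0.95  0.81 -0.07]
2 turn [0. 0. 0.] shift [-0.017 -0.03   0.   ] world [ 0.446 -0.005  0.232]
4 turn [0. 0. 0.] shift [-0.035 -0.059  0.   ] world [ 0.442 -0.001  0.233]
6 turn [0. 0. 0.] shift [-0.054 -0.087  0.   ] world [0.438 0.002 0.233]
7 turn [0. 0. 0.] shift [-0.064 -0.101  0.001] world [0.437 0.004 0.234]
```

View pics/w7.png

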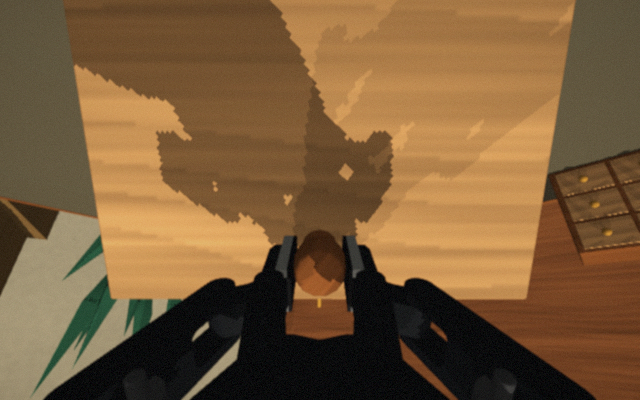

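View pics/s7.png

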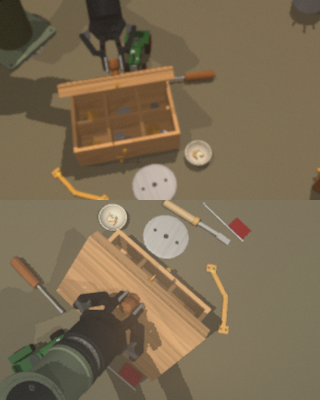

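The lid is well open and the knob is still in the pads. The lid's front top edge is at v≈298 in the wrist view, with corners at (113,298) and (528,298). I'll use that edge to measure the angle.

```bash
cat >> h.py <<'E'
from scipy.optimize import brentq
def lidp(d,x,y,z):  # point fixed in the lid, given in the closed box frame, lid open d degrees
    Q=R.from_euler('y',d).as_matrix() if 0 else R.from_euler('y',d,degrees=True).as_matrix()
    h=np.array([85,0,85.]); return box(*(h+Q@(np.array([x,y,z])-h)))
def edge(f,tag):
    "lid angle from the front top edge in the wrist view: steepest brightness step down the columns"
    g=cv2.GaussianBlur(f["pixels"],(0,0),1).astype(float); out=[]
    for y in(-110,-90,-75,75,90,110):
        u,v=pix(f,lidp(55,-85,y,115)); u=int(round(u))
        lo,hi=int(v)-30,int(v)+30; 
        G=np.abs(np.diff(g[lo:hi,u-3:u+4].mean(1),axis=0)).sum(1); vv=lo+G.argmax()+.5
        out.append(brentq(lambda d:pix(f,lidp(d,-85,y,115))[1]-vv,30,80))
    print(tag,np.round(out,1),"median",np.median(out))
E
python3 - <<'E'
from h import *
f=cams.grab_frame("wrist"); edge(f,"wrist")
for d in(50,53,56,60): print(d,[np.round(pix(f,lidp(d,-85,y,115)),1) for y in(130,-130)])
s=monitor.state();M=R.from_rotvec(s["ee_rot"]).as_matrix()
k=RB.T@(s["position"]+.003*M[:,1]-box(85,0,85)); print("angle from knob",180-np.degrees(np.arctan2(k[2],k[0]))-np.degrees(np.arctan2(55,135)),np.hypot(k[0],k[2]))
E
```

```text
wrist [52.5 52.5 48.  48.6 52.6 52.6] median 52.498186865182255
50 [array([122.7, 293.3]), array([513.9, 293.6])]
53 [array([112.6, 299.2]), array([523.9, 299.5])]
56 [array([101.5, 304.9]), array([535. , 305.3])]
60 [array([ 84.6, 312.4]), array([551.8, 312.7])]
angle from knob 54.153003644000194 0.14756259609369143
```

```bash
python3 -m handwheel '[[[0,0,0],[-0.009,-0.015,0],0],[[0,0,0],[-0.017,-0.03,0],0],[[0,0,0],[-0.026,-0.045,0],0],[[0,0,0],[-0.035,-0.059,0],0],[[0,0,0],[-0.045,-0.073,0],0],[[0,0,0],[-0.054,-0.087,0],0],[[0,0,0],[-0.059,-0.094,0],0],[[0,0,0],[-0.059,-0.094,0],0],[[0,0,0],[-0.059,-0.094,0],0]]' 40; python3 - <<'E'
from h import *
rep()
f=cams.grab_frame("wrist"); edge(f,"wrist"); g=cams.grab_frame("scene"); t=cams.grab_frame("top")
for n,c in(("w",f),("s",g),("t",t)):
  for d in(57,60,63): print(n,d,[np.round(pix(c,lidp(d,-85,y,z)),1) for y in(130,-130) for z in(115,85)])
s=monitor.state();M=R.from_rotvec(s["ee_rot"]).as_matrix()
k=RB.T@(s["position"]+.003*M[:,1]-box(85,0,85)); print("angle from knob",180-np.degrees(np.arctan2(k[2],k[0]))-np.degrees(np.arctan2(55,135)),np.hypot(k[0],k[2]))
cv2.imwrite("pics/w8.png",f["pixels"][:,:,::-1]);cv2.imwrite("pics/s8.png",cv2.resize(g["pixels"][180:290,200:340,::-1],None,fx=5,fy=5,interpolation=2));cv2.imwrite("pics/t8.png",cv2.resize(t["pixels"][160:310,285:455,::-1],None,fx=4,fy=4,interpolation=2))
E
```

```text
time_s: 11.4
position: [0.4378, 0.0029, 0.2335]
ee_rot: [-1.71, -0.069, -1.215]
wrist_force: [1.2, -0.7, 1.5]
gripper_width: 0.0253
t 11.4 tcp box [ 6.870e+01 -1.000e-01  2.335e+02] axes in box
 [[-0.675 -0.738  0.005]
 [-0.003 -0.004 -1.   ]
 [ 0.738 -0.675  0.   ]] 
F box [-1.39 -0.31  1.48] w 0.025335218093296013 q [ 0.22 -0.25  2.24 -0.94  0.85 -0.06]
wrist [58.9 53.5 45.2 45.9 54.2 68.3] median 53.881660001038924
w 57 [array([117.2, 303.1]), array([145.8, 282.2]), array([519.3, 303.4]), array([490.9, 282.6])]
w 60 [array([106.6, 307.9]), array([138.1, 287.5]), array([529.8, 308.2]), array([498.4, 287.8])]
w 63 [array([ 94.9, 312.5]), array([129.8, 292.6]), array([541.5, 312.7]), array([506.8, 292.9])]
s 57 [array([206.5, 200.7]), array([208.7, 214.1]), array([321.6, 181.8]), array([323.8, 194.9])]
s 60 [array([205.9, 196.8]), array([208.1, 210.1]), array([320.9, 178.1]), array([323.1, 191. ])]
s 63 [array([205.5, 193. ]), array([207.5, 206.2]), array([320.1, 174.3]), array([322.4, 187.2])]
t 57 [array([431.2, 284.2]), array([437.9, 273.2]), array([314.7, 179.9]), array([324.5, 172.8])]
t 60 [array([428.5, 288. ]), array([435.9, 276.4]), array([311.4, 182.7]), array([321.6, 174.9])]
t 63 [array([425.7, 292. ]), array([433.7, 279.9]), array([307.9, 185.8]), array([318.6, 177.3])]
angle from knob 60.579195494788294 0.1476844086181308
```

View pics/w8.png

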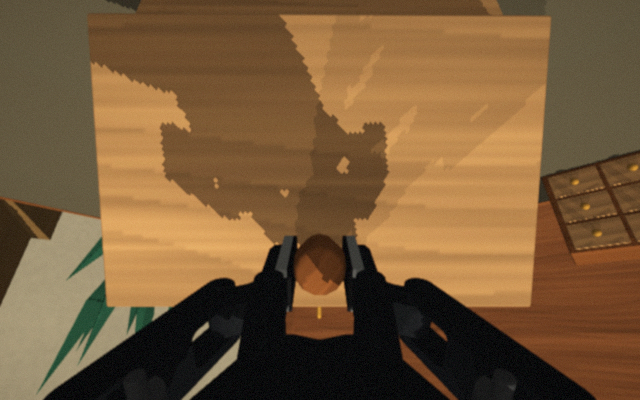

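View pics/s8.png

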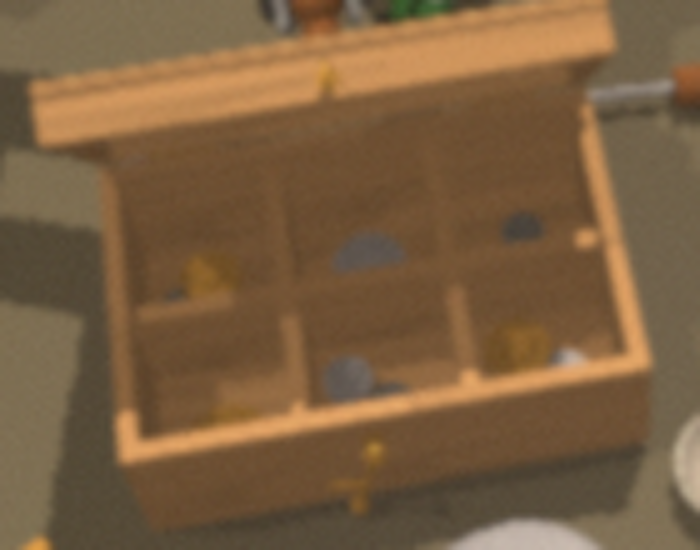

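View pics/t8.png

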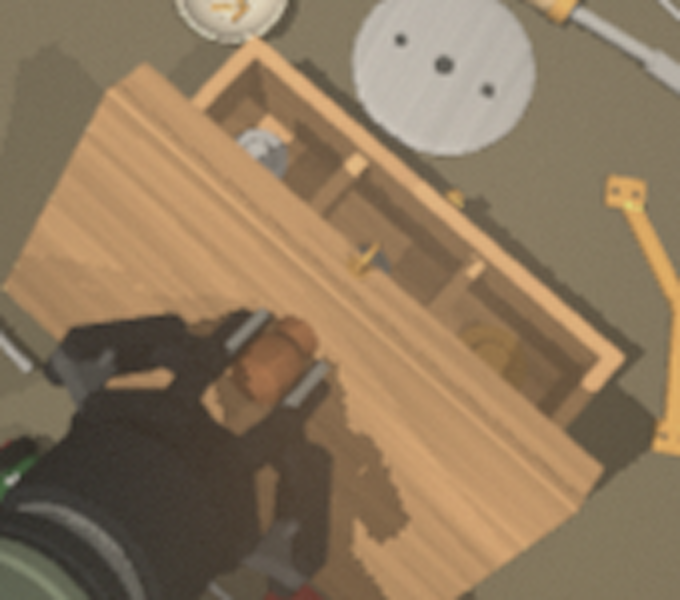

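All three cameras put the lid at about 60°. The corner readings are 58–60.8° from the scene view, 59–60.8° from the top view and 58.8–60.4° from the wrist view. I'll check that it is still, then hand in.

```bash
python3 -m handwheel '[[[0,0,0],[0,0,0],0],[[0,0,0],[0,0,0],0],[[0,0,0],[0,0,0],0]]' 40; python3 - <<'E'
from h import *
s=monitor.state(); print(np.abs(s["qvel"]).max(), s["position"], s["gripper_width"])
from bench import ticket
print(ticket.job_done())
E
```

```text
time_s: 11.85
position: [0.4379, 0.0029, 0.2335]
ee_rot: [-1.71, -0.069, -1.216]
wrist_force: [2.6, -0.5, 1.5]
gripper_width: 0.0254
0.0024272956602898405 [0.43789211 0.00286434 0.23351688] 0.025415114092434608
the job is handed in; nothing more can be done
None
```

The hook is out of its eye and the lid is up at about 60°. I handed the job in at 11.9 s with the lid held still by its knob at 40 N.

- **Angle:** The lid corners in the three camera views read between 58° and 60.8°, with a mean of about 59.8°. The knob's position relative to the hinge gave 60.6°, which reads slightly high because of a 2 mm offset in where the knob is gripped. My automatic edge detector failed on the last wrist picture: its readings scattered from 45° to 68° because the gripper was in the way. I dropped it and read the corners by eye instead.
- **Stillness and force:** Joint speeds were at most 0.0024 rad/s at hand-in. The readings I took of wrist force stayed around 6 N or less.
- **Grip:** The opening held at about 25.4 mm, a little under the knob's 28 mm. That suggests the grip is slightly off the widest point, but the knob did not slip.
- **Tilt:** The tool followed the lid to about 47°. I then let the knob pivot in the pads, because joint 4 was close to its limit.
- **Other things on the table:** They looked unmoved in the views I checked, but I did not measure their positions.

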